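Charge a grinding jar: open the captive screw cap and present the ball tray

TASK

Make the grinding jar ready to be charged: unscrew its captive cap by the black knob (anticlockwise) until it is off the neck and swing the cap on its arm clear of the jar's mouth. Then pick up the charging tray by its blue handle, keeping it level so that the steel ball never leaves its pocket, bring its pour lip over the middle of the open mouth a few centimetres above the rim, and finish holding it there, level, still and touching nothing else, ready for the ball to be tipped in. Do not touch the ball or disturb the bottle, beaker and cup behind.

Things in the scene. Friction and masses are not known exactly. Their poses are not given: they have to be found in the camera images.
- cap (a joint): turn of the screw cap (with its stem and black knob) relative to its arm, rad: 0 = screwed fully on, grows anticlockwise seen from above up to 2.8. Cap and knob rise 4.5 mm per rad as they turn; the cap's skirt reaches 5 mm down over the neck, so it must be turned at least 1.2 rad before the arm can swing. It turns stiffly (about 0.06 N m) and stays where it is left
- cap_arm (a joint): swing of the cap's arm about its post, rad: 0 = cap over the jar, grows clockwise seen from above up to 1.7; at 0.9 and more the cap is clear of the mouth. Stays where it is left (about 0.05 N m of friction). Swinging while the knob is held without turning along turns the cap further off, which does no harm
- knob_grip (a point): centre of the black round knob on top of the cap: 43 mm diameter, from 14 mm below to 14 mm above this point, free all round; beneath it (17.5 mm below this point with the cap screwed on) lies the top of the dark steel arm, 16 mm wide and at the knob an eye of 32 mm diameter. The white index mark points along its -x. The blue cap below the arm is 64 mm wide
- pivot (a point): on the upright axis of the post about which the arm swings, at the height of the arm's middle, 80 mm from the jar's axis; the post's top stands 14 mm higher
- jar_mouth (a point): centre of the steel grinding jar's mouth, in the plane of its rim, 88 mm above the worktop; inner diameter 44 mm, outer 53 mm. Its z points up, its -y towards the post
- jar_stand: fixed stand: grey base plate 100 x 170 mm, 12 mm thick, with the jar in a collar and the post; origin on the jar's axis at worktop height, the plate reaching 48 mm to +y and 122 mm to -y, the post 80 mm to -y
- tray_grip (a point): centre of the tray's blue handle, a level bar 52 mm long along its x (the tray's length), 13 mm thick along y and 28 mm high, 61 mm above the tray's underside and about over its balance point; free on both sides. Axes are those of the tray: x towards the pour lip, z up
- tray: stainless steel charging tray, 140 mm long (65 mm behind its origin to 75.5 mm ahead), 60 mm wide, rim 9 mm high, 0.16 kg; origin on its underside, x towards the pour lip, where it narrows to 38 mm and is open; the handle's centre is 6 mm behind the origin and its top 75 mm above it
- tray_lip (a point): middle of the tray's open front edge (pour lip), 3 mm above its underside, 81.5 mm ahead of the handle's centre
- tray_pocket (a point): centre of the ball when it lies in the middle of its pocket, 46 mm ahead of the handle's centre: a white ring of 30 mm inner diameter and 3 mm height on the tray's floor
- ball_center (a point): centre of the loose steel grinding ball, 25 mm diameter, 64 g, which lies in the pocket and can roll about 2.5 mm to any side; it jumps the ring if the tray is tipped beyond about 0.4 rad or jerked
- ball: the same ball (its axes turn as it rolls); origin at the bottom of the ball as built
- bottle: bystander: white bottle with a green cap and band, 69 mm diameter, 124 mm high, origin at its underside
- beaker: bystander: small glass beaker, 45 mm diameter, 57 mm high, origin at its underside
- cup: bystander: steel weighing cup, 47 mm diameter, 39 mm high, origin at its underside
Not all that is in view belongs to the job. Of the things shaped like the ball, the bare steel one is meant.

How it is judged:
On the way, in this order (a step that is already met when the one before it is completed fails the run):
1. the cap is unscrewed off the neck (value of joint cap above 1.15 rad), for 0.1 s.
2. the cap is swung clear of the mouth (value of joint cap_arm above 0.85 rad), for 0.2 s.
3. the tray is lifted with the ball in its pocket (height (world z) of tray above 0.03 m and contact force between the fingers and tray above 0.5 N and distance between ball_center and tray_pocket below 0.009 m), for 0.2 s.
At the end, for the whole second after the job is handed in: The cap's arm is at least 0.85 rad open. The gripper still holds the tray: pour lip within 18 mm of the jar's axis and 12 to 110 mm above the rim, tilt under 0.12 rad, at rest (under 20 mm/s), not touching the stand, the ball within 9 mm of its pocket's centre (value of joint cap_arm above 0.85 rad and horizontal distance between tray_lip and jar_mouth below 0.018 m and z of tray_lip in the frame of jar_mouth between 0.012 and 0.11 m and angle between tray's own z axis and vertical below 0.12 rad and distance between ball_center and tray_pocket below 0.009 m and linear speed of tray below 0.02 m/s and contact force between the fingers and tray above 0.5 N and contact force between tray and jar_stand below 0.2 N); the arm keeps its last pose, push and grip.
It fails at once if the ball left its pocket (distance between ball_center and tray_pocket above 0.013 m).
It fails at once if the ball was touched by the gripper (contact force between the fingers and ball above 0.5 N).
It fails at once if the bottle was disturbed (distance of bottle from where it was at the start of the episode above 0.02 m or angle between bottle's own z axis and vertical above 0.3 rad).
It fails at once if the beaker was disturbed (distance of beaker from where it was at the start of the episode above 0.02 m or angle between beaker's own z axis and vertical above 0.3 rad).
It fails at once if the cup was disturbed (distance of cup from where it was at the start of the episode above 0.02 m or angle between cup's own z axis and vertical above 0.3 rad).
It also fails if it takes over 64 s, if anything falls off the work surface, if the arm or the gripper's body presses on something with over 40 N, if the wrist force passes 120 N, or if a joint passes its speed limit or range.

ROBOT

A 6-joint arm with a two-finger parallel gripper is mounted at the origin on a cart in front of the work surface, level with it; the furniture and walls round the work are solid. World frame = base frame: x ahead of the robot, y to its left, z up, the work surface at z = 0. Lengths are in m, angles in rad, forces in N, time in s.
With the tool pointing down it reaches from about 0.25 to 0.775 m from the base axis. Payload 4 kg.
Tool frame: the origin (TCP) lies at the very end of the fingers, on their centre line; the grasp point (between the pads) lies hold_point_z behind it (hold_point_z is the distance from the TCP to the grasp point, in m); z points along the fingers, y is the direction in which the jaws open and shut (so a half turn about z gives the same grasp; the last joint's range is limited). The gripper opens to 94 mm and grips with 3 to 60 N. Pads are 16 mm wide; open, the fingers measure 119 mm over their backs; the gripper's body (75 mm by 177 mm) begins 78 mm behind the grasp point.
Start: joints at [1.089, 0.087, 1.371, -0, 1.684, -0.103], TCP at [0.203, 0.511, 0.206] pointing down, gripper open.
Joint ranges: [-3.1, 3.1], [-0.76, 2.03], [0.27, 2.55], [-1.08, 4.22], [0.17, 2.65], [-2.57, 2.57]. Speed limits (rad/s): [2.79, 2.79, 3.14, 3.14, 3.14, 3.14].

INTERFACE

Orientations are given as [roll, pitch, yaw] about the fixed x, y, z axes, in that order (R = Rz(yaw) Ry(pitch) Rx(roll)).
In Python, from bench import * gives the robot as it stands.
- The arm moves only by the tool step_arm, never from a script. Its argument "increments" is text: rows parted by semicolons, each of 6 numbers parted by spaces: the shift along the tool's x, y, z in cm, then the turn, a rotation vector about the tool's x, y, z in rad. A call has 1 to 5 rows; each row shifts and turns the commanded pose from where the row before left it, along the tool's axes as they then stand; what a row does not reach is not made up. A row lasts 1/10 s, in which the tool goes at most 50 mm and 8.59 degrees, less where a joint would pass 70% of its speed; a pose out of reach is approached as far as the arm can. A call is refused whole if a number of a shift passes 5 or a number of a turn 0.15, either way. A call with a gripper value outside its range is refused whole. "claw" is the gripper's target within -1 to 1 (shut at 1, half-way at 0, fully open at -1), set as the call begins (left out, the last holds). The fingers move at their own pace and stop on an object; the grip force is fixed at half the most. Time passes only in rows, so rows that do not move let the fingers close. It gives the time, the measured TCP pose, the force and the opening at its end, in the units of the state.
- get_obs(): the state, without advancing time (a new reading comes with each control period).
- snapshot(name): name is "side" or "top"; returns the picture (420x560x3 uint8, red, green, blue); there is no depth.
- calibration(name): a dict with "camera_matrix" (3x3 intrinsics, pixels), "eye" and "orientation" of the camera in the world. Camera axes: x right, y up, looking along -z (the intrinsics and any distortion apply to the point x, -y, -z); pixel columns grow to the right and rows downward; lengths in m; the calibration is good to about 2 mm. A picture is of the moment at which its call begins. calibration takes no time and is no camera call.
- close_job(): hands the job in, once; it reports no verdict.
The state is a dict: "time": time; "joint_positions": joint angles; "qvel": joint speeds; "joint_torque": joint torques, N m; "tool_pos": TCP position; "ee_rot": TCP orientation; "wrist_force": force on the tool from outside, world axes, zero at the start; "wrist_torque": the same for the moment, N m; "width": finger opening in m.
Only numpy, scipy, OpenCV 4.12 (cv2) and the standard library are available. Lean on these libraries where they do the work, as an engineer would, in place of code of your own. Each camera call takes 0.05 s, during which the arm holds its last target. There are 200 camera calls.

## Working session

There is one attempt and no reset: what is moved stays moved. The work goes in short steps, Python scripts to look and compute and a tool call to move; the robot and the scene stay as the last step left them, time stands still between calls to the robot, and variables do not carry over. Pictures are saved under pics/ and viewed, about 8 in all and at most 12, crops included, and the job is handed in when it is done.

Besides the shell and the picture viewer there is one more tool, called after "Request:" in YAML: its name, and indented under it one key for each argument. step_arm: Moves the arm, as the interface text tells. Its arguments: {"type":"object","properties":{"increments":{"type":"string"},"claw":{"type":"number"}},"required":["increments"]}

```bash
mkdir -p pics
python3 - <<'E'
from bench import *
import cv2
for n in("side","top"):
    im=snapshot(n); cv2.imwrite(f"pics/{n}0.png",im[:,:,::-1])
    print(n,calibration(n))
o=get_obs(); print(o)
try: print(hold_point_z)
except Exception as e: print(e)
E
ls
```

```text
side {'camera_matrix': array([[525.84481517,   0.        , 286.53702537],
       [  0.        , 525.84481517, 207.72298699],
       [  0.        ,   0.        ,   1.        ]]), 'eye': array([0.42463941, 0.76304434, 0.66727282]), 'orientation': array([ 8.98088317e-01, -1.43657404e-03, -2.94408231e+00])}
top {'camera_matrix': array([[434.37555176,   0.        , 278.10998284],
       [  0.        , 434.37555176, 204.76721784],
       [  0.        ,   0.        ,   1.        ]]), 'eye': array([0.50700747, 0.08963288, 0.95849547]), 'orientation': array([ 0.06810372, -0.01734472, -1.56662142])}
{'time': 0.1, 'joint_positions': array([ 1.08891410e+00,  8.78632035e-02,  1.37205659e+00, -1.83862837e-05,
        1.68360554e+00, -1.03129271e-01]), 'qvel': array([-2.05345880e-03, -1.31195336e-03, -2.12104628e-03,  9.14155087e-05,
       -4.46436399e-06, -2.02071031e-03]), 'joint_torque': array([ 2.39763118e-03, -3.41252339e+01, -3.03301156e+01,  7.20449514e-02,
        3.04045086e-02, -1.03315347e-04]), 'tool_pos': array([0.2031696 , 0.51057972, 0.20445461]), 'ee_rot': array([-3.13966836e+00, -1.80785932e-04,  2.76283747e+00]), 'wrist_force': array([-0.24653238,  0.3784692 ,  0.11433147]), 'wrist_torque': array([0.0263934 , 0.01065933, 0.03079678]), 'width': 0.09405260574646884}
0.0188
pics
```

View pics/side0.png

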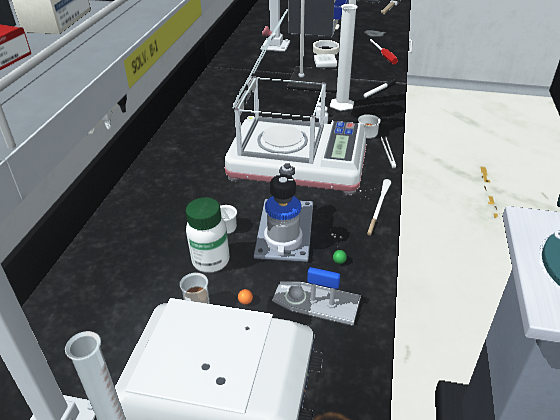

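View pics/top0.png

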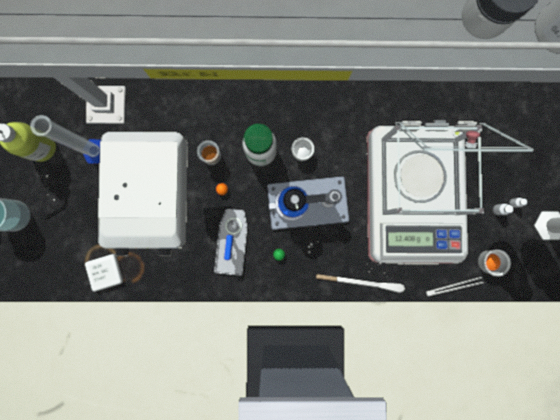

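```bash
cat > h.py <<'E'
from bench import *
import cv2, numpy as np
from scipy.spatial.transform import Rotation as R
def cam(n):
    c=calibration(n); return c["camera_matrix"],np.array(c["eye"]),R.from_euler("xyz",c["orientation"]).as_matrix()
def ray(n,u,v):
    K,e,M=cam(n); d=np.array([(u-K[0,2])/K[0,0],-(v-K[1,2])/K[1,1],-1.]); return e,M@d
def onz(n,uv,z):
    e,d=ray(n,*uv); return e+d*(z-e[2])/d[2]
def tri(a,b):
    A=np.zeros((3,3));y=np.zeros(3)
    for n,uv in(("side",a),("top",b)):
        e,d=ray(n,*uv); d/=np.linalg.norm(d); P=np.eye(3)-np.outer(d,d); A+=P;y+=P@e
    return np.linalg.solve(A,y)
def proj(n,p):
    K,e,M=cam(n); q=M.T@(np.asarray(p)-e); return K[0,2]+K[0,0]*q[0]/-q[2], K[1,2]-K[1,1]*q[1]/-q[2]
def blob(im,lo,hi,box):
    x0,y0,x1,y1=box; m=cv2.inRange(cv2.cvtColor(im[y0:y1,x0:x1],cv2.COLOR_RGB2HSV),lo,hi)
    n,l,s,c=cv2.connectedComponentsWithStats(m); i=1+np.argmax(s[1:,4]); pts=np.argwhere(l==i)[:,::-1]+[x0,y0]
    return c[i]+[x0,y0],s[i],cv2.minAreaRect(pts.astype(np.float32)),pts
E
python3 - <<'E'
from h import *
s=cv2.imread("pics/side0.png")[:,:,::-1].copy();t=cv2.imread("pics/top0.png")[:,:,::-1].copy()
B=((100,150,80),(125,255,255))
a=blob(s,*B,(300,255,350,300));b=blob(t,*B,(215,225,245,270))
print("handle",a[:3],b[:3],tri(a[0],b[0]),onz("top",b[0],.068))
K=((0,0,0),(180,255,60))
a=blob(s,*K,(268,172,300,202));b=blob(t,*K,(280,185,310,215))
print("knob",a[:3],b[:3],tri(a[0],b[0]))
a=cv2.resize(s[155:335,175:375],None,fx=3.2,fy=3.2,interpolation=2);b=cv2.resize(t[125:290,200:360],None,fx=3.5,fy=3.5,interpolation=2)
cv2.imwrite("pics/s1.png",a[:,:,::-1]);cv2.imwrite("pics/t1.png",b[:,:,::-1])
E
```

```text
handle (array([323.06500956, 277.42256214]), array([  7,  12,  33,  22, 523], dtype=int32), ((323.1317138671875, 277.3854064941406), (33.80402755737305, 15.924212455749512), 12.094757080078125)) (array([228.15602837, 246.76595745]), array([ 10,  10,   8,  25, 141], dtype=int32), ((228.1097412109375, 247.01217651367188), (5.963303089141846, 24.294937133789062), 6.34019136428833)) [0.48147084 0.17682484 0.05855605] [0.48149958 0.17588264 0.068     ]
knob (array([283.02800659, 188.41021417]), array([  0,   0,  32,  30, 607], dtype=int32), ((283.5, 186.5), (29.0, 31.0), 90.0)) (array([294.46570397, 199.08303249]), array([  4,   4,  26,  22, 277], dtype=int32), ((294.1756591796875, 199.55406188964844), (21.389564514160156, 21.389564514160156), 35.53767776489258)) [0.57453509 0.04385903 0.12492537]
```

View pics/s1.png

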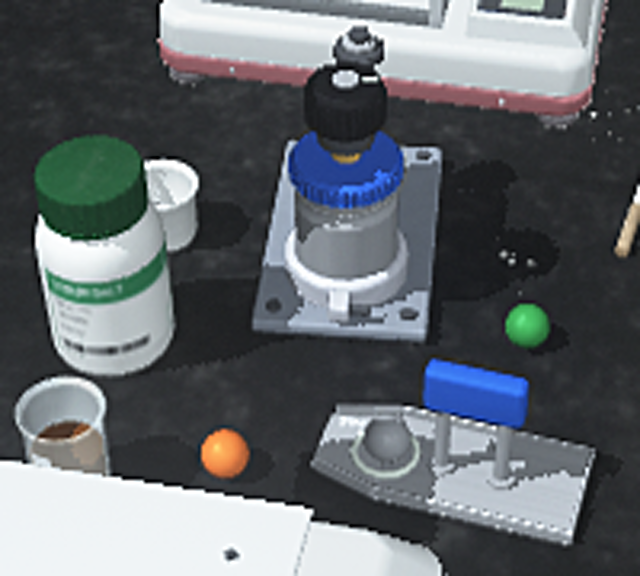

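View pics/t1.png

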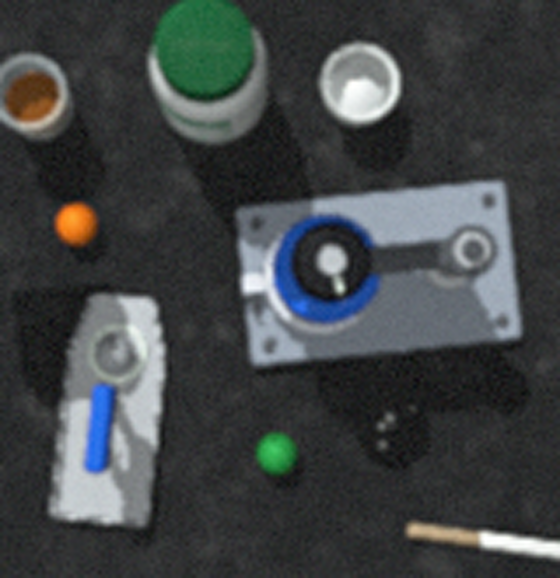

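Run:
```python
from h import *
S=lambda x,y:(175+x/3.2,155+y/3.2)
T=lambda x,y:(200+x/3.5,125+y/3.5)
print("knobtop",tri(S(345,80),T(330,260)))
print("post",tri(S(358,36),T(472,248)))
pc=[onz("top",T(*p),.012)[:2] for p in((237,210),(503,182),(522,340),(250,365))]
for p in pc:print(p)
pc=np.array(pc); c=pc.mean(0); ax=(pc[0]+pc[3]-pc[1]-pc[2])/2; ax/=np.linalg.norm(ax)
print("c",c,"plate +y",ax,"jar",c+ax*.037,"post",c-ax*.043)
jar=np.append(c+ax*.037,0)
for z in(.088,.12,.134):print(z,[round(x) for x in proj("top",[jar[0],jar[1],z])],[round(x) for x in proj("side",[jar[0],jar[1],z])])
for p in((85,297),(157,300),(165,335),(50,515),(145,527)):print("tray",onz("top",T(*p),.009)[:2])
print("ball",tri(S(388,437),T(118,348)), onz("top",T(118,350),.0155))
# handle top edge ends in side, z=.075
print("h",onz("side",S(428,363),.075),onz("side",S(526,378),.075))
b=blob(cv2.imread("pics/top0.png")[:,:,::-1].copy(),(100,150,80),(125,255,255),(215,225,245,270))
v=cv2.boxPoints(b[2]);print([onz("top",p,.072)[:2].round(4) for p in v])
print("bottle",onz("top",T(205,50),.124),"cup",onz("top",T(360,82),.039),"beaker",onz("top",T(35,85),.05))
```

```text
knobtop [0.57355937 0.04538249 0.14393476]
post [ 0.58266381 -0.03513514  0.11772332]
[0.6149184 0.0964378]
[ 0.63364022 -0.07059223]
[ 0.53442937 -0.08187579]
[0.51810565 0.08779787]
c [0.57527341 0.00794191] plate +y [-0.10352499  0.99462685] jar [0.57144298 0.04474311] post [ 0.57972498 -0.03482704]
0.088 [293, 202] [284, 206]
0.12 [294, 201] [284, 191]
0.134 [294, 201] [284, 185]
tray [0.56007316 0.1910001 ]
tray [0.55842773 0.14609071]
tray [0.53659249 0.14090163]
tray [0.42504685 0.21088677]
tray [0.41784535 0.1521834 ]
ball [0.52708415 0.16995022 0.00847378] [0.52697383 0.16951554 0.0155    ]
h [0.50512073 0.17780852 0.075     ] [0.45648574 0.17848522 0.075     ]
[array([0.4574, 0.184 ]), array([0.5062, 0.1792]), array([0.5049, 0.1671]), array([0.4561, 0.172 ])]
bottle [0.69140727 0.11392318 0.124     ] cup [0.69110643 0.02140623 0.039     ] beaker [0.68557792 0.21830626 0.05      ]
```

Request:
step_arm:
  increments: "0 0 -5 0 0 0;0 0 -5 0 0 0;-3.5 -2.12 0 0 0 0;-3.5 -2.12 0 0 0 0;-3.5 -2.12 0 0 0 0"
  claw: -1

```text
time: 0.6
tool_pos: [0.2779, 0.4122, 0.3055]
ee_rot: [3.141, 0.0, 2.764]
wrist_force: [0.5, 0.8, 0.8]
width: 0.0939
```

Request:
step_arm:
  increments: "-3.5 -2.12 0 0 0 0;-3.5 -2.12 0 0 0 0;-3.5 -2.12 0 0 0 0;-3.5 -2.12 0 0 0 0;-3.5 -2.12 0 0 0 0"

```text
time: 1.1
tool_pos: [0.4014, 0.2484, 0.305]
ee_rot: [-3.141, -0.001, 2.763]
wrist_force: [1.0, -0.7, 0.5]
width: 0.0939
```

Request:
step_arm:
  increments: "-3.9 -2.1 0 0 0 0;-3.9 -2.1 0 0 0 0;-3.9 -2.1 0 0 0 0;-3.9 -2.1 0 0 0 0;-3.9 -2.1 0 0 0 0"

```text
time: 1.6
tool_pos: [0.5439, 0.0786, 0.3049]
ee_rot: [-3.142, -0.001, 2.763]
wrist_force: [0.3, 0.1, -0.1]
width: 0.0941
```

Request:
step_arm:
  increments: "-3.9 -2.1 0 0 0 0;0 0 0 0 0 0.14;0 0 0 0 0 0.14;0 0 0 0 0 0.14;0 0 0 0 0 0.14"

```text
time: 2.1
tool_pos: [0.5716, 0.046, 0.3046]
ee_rot: [-3.14, -0.001, 2.197]
wrist_force: [-0.8, 0.3, 0.2]
width: 0.0938
```

Request:
step_arm:
  increments: "0 0 0 0 0 0.14;0 0 0 0 0 0.14;0 0 0 0 0 0.14;0 0 0 0 0 0.14;0 0 0 0 0 0"

```text
time: 2.6
tool_pos: [0.5715, 0.0463, 0.3048]
ee_rot: [-3.14, -0.0, 1.643]
wrist_force: [0.2, -0.1, -0.2]
width: 0.0938
```

Request:
step_arm:
  increments: "0 0 4 0 0 0;0 0 4 0 0 0;0 0 4 0 0 0;0 0 3 0 0 0;0 0 0 0 0 0"

```text
time: 3.1
tool_pos: [0.5679, 0.0463, 0.1492]
ee_rot: [-3.129, -0.001, 1.645]
wrist_force: [-0.4, -0.0, -0.3]
width: 0.0943
```

Run:
```python
from h import *
s=snapshot("side");t=snapshot("top")
print(get_obs()["tool_pos"])
a=cv2.resize(s[90:270,190:390],None,fx=2,fy=2,interpolation=2);b=cv2.resize(t[115:295,200:400],None,fx=2,fy=2,interpolation=2)
cv2.imwrite("pics/m2.png",np.hstack([a,b])[:,:,::-1])
```

```text
[0.57154414 0.04632296 0.1555682 ]
```

View pics/m2.png

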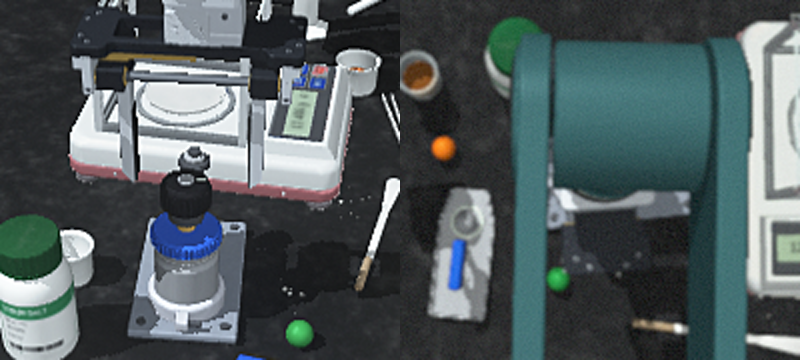

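Request:
step_arm:
  increments: "0.1 0.1 2 0 0 0;0 0 2.1 0 0 0;0 0 0 0 0 0;0 0 0 0 0 0"

```text
time: 3.6
tool_pos: [0.5738, 0.0473, 0.1168]
ee_rot: [3.138, 0.0, 1.643]
wrist_force: [0.5, -0.7, 0.6]
width: 0.0939
```

Request:
step_arm:
  increments: "0 0 0 0 0 0;0 0 0 0 0 0;0 0 0 0 0 0;0 0 0 0 0 0;0 0 0 0 0 0"
  claw: 1

```text
time: 4.1
tool_pos: [0.5727, 0.0474, 0.1147]
ee_rot: [3.141, -0.0, 1.643]
wrist_force: [-0.7, 0.6, -0.3]
width: 0.0576
```

Request:
step_arm:
  increments: "0 0 0 0 0 0;0 0 0 0 0 0;0 0 0 0 0 0;0 0 0 0 0 0;0 0 0 0 0 0"

```text
time: 4.6
tool_pos: [0.5732, 0.0474, 0.1146]
ee_rot: [3.14, -0.0, 1.643]
wrist_force: [3.2, 0.3, -1.4]
width: 0.0419
```

Request:
step_arm:
  increments: "0 0 0 0 0 0;0 0 0 0 0 0;-0.25 0 0 0 0 0;0 0 0 0 0 0"
  claw: 0

```text
time: 5.0
tool_pos: [0.5724, 0.0446, 0.1144]
ee_rot: [-3.141, 0.0, 1.643]
wrist_force: [0.0, 0.3, 0.9]
width: 0.0471
```

Request:
step_arm:
  increments: "0 0 0 0 0 0;0 0 0 0 0 0;0 0 0 0 0 0;0 0 0 0 0 0;0 0 0 0 0 0"
  claw: 1

```text
time: 5.5
tool_pos: [0.5733, 0.0448, 0.1146]
ee_rot: [3.14, 0.0, 1.643]
wrist_force: [3.4, 0.1, -1.5]
width: 0.0421
```

Request:
step_arm:
  increments: "0 0 -0.04 0 0 -0.1;0 0 -0.04 0 0 -0.1;0 0 -0.04 0 0 -0.1;0 0 -0.04 0 0 -0.1;0 0 -0.04 0 0 -0.1"

```text
time: 6.0
tool_pos: [0.5739, 0.045, 0.1169]
ee_rot: [3.139, 0.001, 2.147]
wrist_force: [5.4, 0.6, -1.7]
width: 0.0422
```

Request:
step_arm:
  increments: "0 0 -0.045 0 0 -0.1;0 0 -0.045 0 0 -0.1;0 0 -0.045 0 0 -0.1;0 0 -0.045 0 0 -0.1;0 0 -0.045 0 0 -0.1"

```text
time: 6.5
tool_pos: [0.5744, 0.0454, 0.1192]
ee_rot: [3.139, 0.003, 2.647]
wrist_force: [6.6, 1.9, -1.6]
width: 0.0421
```

Request:
step_arm:
  increments: "0 0 -0.045 0 0 -0.1;0 0 -0.045 0 0 -0.1;0 0 -0.045 0 0 -0.1;0 0 -0.045 0 0 -0.1;0 0 -0.045 0 0 -0.1"

```text
time: 7.0
tool_pos: [0.5746, 0.046, 0.1214]
ee_rot: [3.14, 0.005, -3.136]
wrist_force: [7.2, 2.2, -3.1]
width: 0.0424
```

Run:
```python
from h import *
o=get_obs();print(o["wrist_force"],o["wrist_torque"],o["tool_pos"],o["ee_rot"],o["width"])
s=snapshot("side")
cv2.imwrite("pics/s3.png",cv2.resize(s[110:270,190:390],None,fx=3,fy=3,interpolation=2)[:,:,::-1])
```

```text
[ 7.172291    2.19846113 -3.13937256] [ 0.29145875 -1.223392   -0.03499295] [0.57464833 0.04596475 0.12144858] [ 3.13956648  0.00482144 -3.13590902] 0.0424258125313046
```

View pics/s3.png

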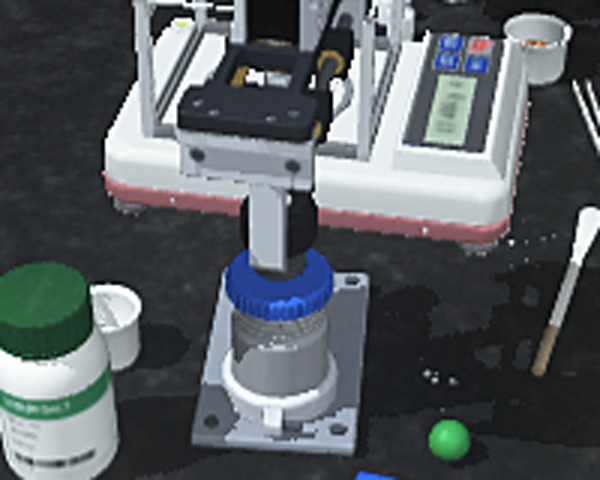

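Request:
step_arm:
  increments: "-0.8 0.04 -0.045 0 0 0;-0.8 -0.04 -0.045 0 0 0;-0.79 -0.12 -0.045 0 0 0;-0.78 -0.2 -0.045 0 0 0"

```text
time: 7.45
tool_pos: [0.6047, 0.0434, 0.1229]
ee_rot: [3.138, -0.001, -3.14]
wrist_force: [-0.5, 4.6, 1.9]
width: 0.0417
```

Request:
step_arm:
  increments: "-0.75 -0.27 -0.045 0 0 0;-0.72 -0.35 -0.045 0 0 0;-0.68 -0.42 -0.045 0 0 0;-0.64 -0.48 -0.045 0 0 0"

```text
time: 7.85
tool_pos: [0.6339, 0.0284, 0.1248]
ee_rot: [3.138, 0.002, -3.139]
wrist_force: [2.1, 5.4, 0.6]
width: 0.0422
```

Request:
step_arm:
  increments: "-0.59 -0.54 -0.045 0 0 0;-0.53 -0.6 -0.045 0 0 0;-0.47 -0.65 -0.04 0 0 0;-0.4 -0.69 -0.03 0 0 0;0 0 0 0 0 0"

```text
time: 8.35
tool_pos: [0.654, 0.0048, 0.1263]
ee_rot: [3.134, 0.002, -3.141]
wrist_force: [2.4, 10.3, 0.1]
width: 0.0421
```

Request:
step_arm:
  increments: "0 0 0 0 0 0;0 0 0 0 0 0;0 0 0 0 0 0"
  claw: -0.3

```text
time: 8.65
tool_pos: [0.6523, 0.0009, 0.1259]
ee_rot: [-3.14, -0.001, -3.141]
wrist_force: [0.2, -0.5, 0.2]
width: 0.0603
```

Request:
step_arm:
  increments: "0 0 -2 0 0 0;0 0 -3 0 0 0;0 0 -4 0 0 0;0 0 -4 0 0 0;0 0 0 0 0 0"

```text
time: 9.15
tool_pos: [0.6546, 0.0008, 0.2646]
ee_rot: [-3.14, 0.013, -3.141]
wrist_force: [0.9, 0.2, 1.2]
width: 0.061
```

Request:
step_arm:
  increments: "3.46 3.42 0 0 0 0;3.46 3.42 0 0 0 0;3.46 3.42 0 0 0 0;3.46 3.42 0 0 0 0;3.46 3.42 0 0 0 0"

```text
time: 9.65
tool_pos: [0.4774, 0.173, 0.2551]
ee_rot: [-3.141, -0.001, 3.142]
wrist_force: [0.4, 0.5, 0.2]
width: 0.0609
```

Request:
step_arm:
  increments: "0 0 0 0 0 0.1;0 0 4 0 0 0;0 0 4 0 0 0;0 0 4 0 0 0;0 0 0 0 0 0"

```text
time: 10.15
tool_pos: [0.474, 0.1709, 0.1286]
ee_rot: [-3.136, -0.014, 3.042]
wrist_force: [0.4, 0.4, -0.5]
width: 0.0614
```

Run:
```python
from h import *
s=snapshot("side");t=snapshot("top")
print(get_obs()["tool_pos"],get_obs()["ee_rot"],get_obs()["width"])
B=((100,150,80),(125,255,255))
a=blob(s,*B,(300,255,370,300));print(a[:3])
a=s[120:340,190:390];b=t[105:325,180:400]
cv2.imwrite("pics/m4.png",cv2.resize(np.hstack([a,b]),None,fx=1.9,fy=1.9,interpolation=2)[:,:,::-1])
```

```text
[0.4786829  0.17210484 0.13584333] [-3.14064197e+00 -1.75954514e-03  3.04239726e+00] 0.060925669831658286
(array([323.15769231, 277.44423077]), array([  7,  12,  33,  22, 520], dtype=int32), ((323.30242919921875, 277.4219665527344), (33.454811096191406, 15.924212455749512), 12.094757080078125))
```

View pics/m4.png

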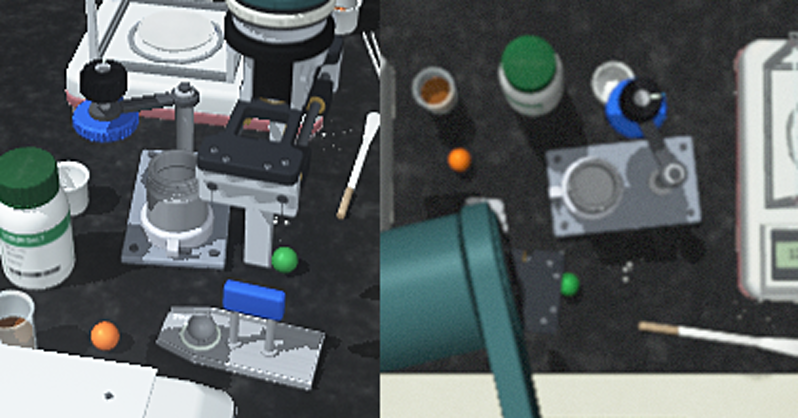

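Request:
step_arm:
  increments: "-0.26 0.39 0 0 0 0;0 0 2.5 0 0 0;0 0 2.5 0 0 0;0 0 2 0 0 0;0 0 2 0 0 0"

```text
time: 10.75
tool_pos: [0.4848, 0.1769, 0.0486]
ee_rot: [3.14, 0.006, 3.043]
wrist_force: [0.3, -0.5, 0.4]
width: 0.061
```

Request:
step_arm:
  increments: "0 0 0 0 0 0;0 0 0 0 0 0;0 0 0 0 0 0;0 0 0 0 0 0;0 0 0 0 0 0"
  claw: 0.45

```text
time: 11.25
tool_pos: [0.4829, 0.1764, 0.0474]
ee_rot: [3.141, 0.002, 3.043]
wrist_force: [-0.1, -0.2, 0.2]
width: 0.0268
```

Run:
```python
from h import *
s=snapshot("side")
print(get_obs()["tool_pos"],get_obs()["ee_rot"],get_obs()["width"],get_obs()["wrist_force"])
t=cv2.imread("pics/m4.png")
cv2.imwrite("pics/s5.png",cv2.resize(s[230:340,250:390],None,fx=5,fy=5,interpolation=2)[:,:,::-1])
```

```text
[0.48266004 0.17633913 0.04712989] [3.14097229e+00 1.61842152e-03 3.04279229e+00] 0.026250283018675023 [-0.00978205 -0.73918655 -0.17022423]
```

View pics/s5.png

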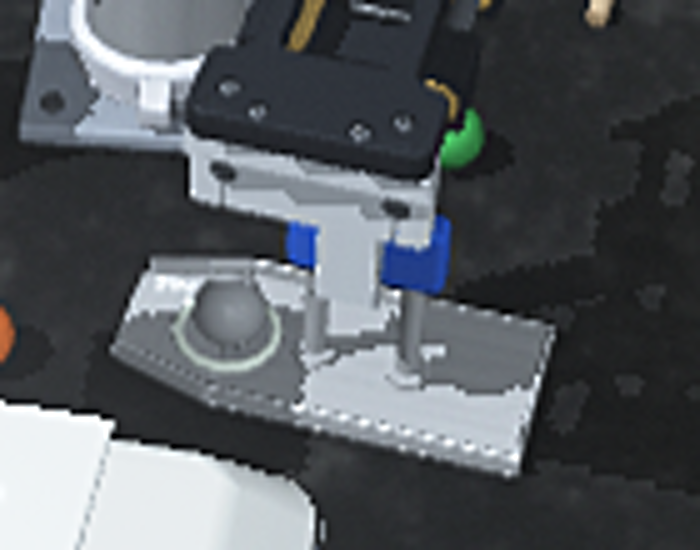

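Request:
step_arm:
  increments: "-0.0 0 0 0 0 0;0 0 0 0 0 0;0 0 0 0 0 0"
  claw: 0.65

```text
time: 11.6
tool_pos: [0.482, 0.1762, 0.0461]
ee_rot: [3.142, -0.0, 3.043]
wrist_force: [-0.1, 0.0, 0.5]
width: 0.0166
```

Request:
step_arm:
  increments: "0 0 0 0 0 0;0 0 0 0 0 0;0 0 0 0 0 0;0 0 0 0 0 0;0 0 0 0 0 0"
  claw: 1

```text
time: 12.1
tool_pos: [0.4819, 0.1763, 0.0461]
ee_rot: [3.141, -0.0, 3.043]
wrist_force: [-0.5, 1.1, -1.2]
width: 0.013
```

Request:
step_arm:
  increments: "0 0 -0.1 0 0 0;0 0 -0.2 0 0 0;0 0 -0.4 0 0 0;0 0 -0.6 0 0 0;0 0 -0.8 0 0 0"

```text
time: 12.6
tool_pos: [0.4819, 0.1761, 0.0675]
ee_rot: [-3.141, -0.001, 3.043]
wrist_force: [0.6, 0.1, -1.4]
width: 0.0125
```

Request:
step_arm:
  increments: "0 0 -0.8 0 0 0;0 0 -0.8 0 0 0;0 0 -0.8 0 0 0;0 0 -0.8 0 0 0;0 0 -0.8 0 0 0"

```text
time: 13.1
tool_pos: [0.4821, 0.1762, 0.108]
ee_rot: [3.141, 0.0, 3.043]
wrist_force: [0.3, -0.1, -2.4]
width: 0.013
```

Request:
step_arm:
  increments: "0 0 -0.8 0 0 0;0 0 -0.8 0 0 0;0 0 -0.8 0 0 0;0 0 -0.6 0 0 0;0 0 -0.3 0 0 0"

```text
time: 13.6
tool_pos: [0.4824, 0.1763, 0.1411]
ee_rot: [3.141, 0.001, 3.043]
wrist_force: [-0.6, -0.4, -2.0]
width: 0.0129
```

Run:
```python
from h import *
s=snapshot("side");t=snapshot("top")
o=get_obs();print(o["tool_pos"],o["ee_rot"],o["width"],o["wrist_force"],o["wrist_torque"])
a=s[150:350,220:390];b=t[105:305,180:400]
cv2.imwrite("pics/m6.png",cv2.resize(np.hstack([a,b]),None,fx=2,fy=2,interpolation=2)[:,:,::-1])
```

```text
[0.48235106 0.17626128 0.14074155] [3.14122050e+00 9.04152504e-04 3.04282702e+00] 0.012661564611089755 [ 0.05100409 -0.0511861  -1.8497128 ] [0.03984817 0.01497427 0.02443184]
```

View pics/m6.png

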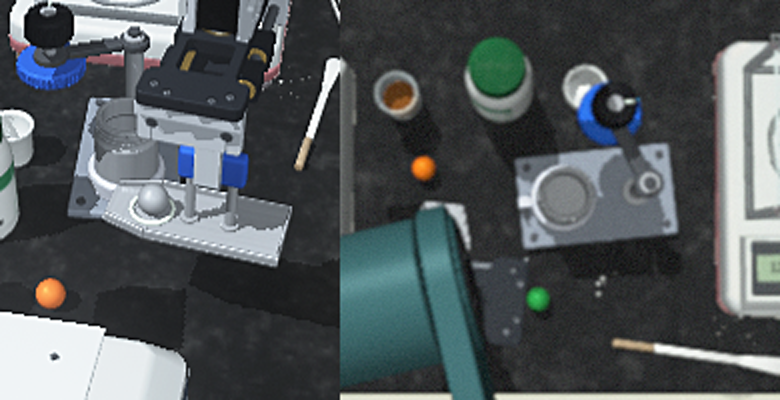

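Request:
step_arm:
  increments: "0 0 -0.2 0 0 0;0 0 -0.4 0 0 0;0 0 -0.6 0 0 0;0 0 -0.8 0 0 0;0 0 -0.8 0 0 0"

```text
time: 14.2
tool_pos: [0.4822, 0.1762, 0.169]
ee_rot: [3.141, 0.0, 3.043]
wrist_force: [0.5, -0.5, -2.5]
width: 0.0127
```

Request:
step_arm:
  increments: "0 0 -0.6 0 0 0;0 0 -0.5 0 0 0;0 0 -0.3 0 0 0;0 0 -0.2 0 0 0;0 0 -0.1 0 0 0"

```text
time: 14.7
tool_pos: [0.482, 0.1762, 0.1852]
ee_rot: [3.142, -0.0, 3.043]
wrist_force: [-0.0, 0.4, -1.2]
width: 0.0126
```

Request:
step_arm:
  increments: "-0.02 -0.1 0 0 0 0;-0.04 -0.2 0 0 0 0;-0.065 -0.35 0 0 0 0;-0.095 -0.5 0 0 0 0;-0.12 -0.65 0 0 0 0"

```text
time: 15.2
tool_pos: [0.4836, 0.1575, 0.1851]
ee_rot: [-3.141, -0.0, 3.043]
wrist_force: [0.8, -0.4, -2.2]
width: 0.0127
```

Request:
step_arm:
  increments: "-0.15 -0.8 0 0 0 0;-0.15 -0.8 0 0 0 0;-0.15 -0.8 0 0 0 0;-0.15 -0.8 0 0 0 0;-0.15 -0.8 0 0 0 0"

```text
time: 15.7
tool_pos: [0.4873, 0.1166, 0.1852]
ee_rot: [3.142, 0.0, 3.043]
wrist_force: [0.3, -0.0, -2.0]
width: 0.0129
```

Request:
step_arm:
  increments: "-0.15 -0.8 0 0 0 0;-0.15 -0.8 0 0 0 0;-0.15 -0.8 0 0 0 0;-0.15 -0.8 0 0 0 0;-0.15 -0.8 0 0 0 0"

```text
time: 16.2
tool_pos: [0.4908, 0.0762, 0.1852]
ee_rot: [3.142, 0.0, 3.043]
wrist_force: [0.9, 0.6, -2.4]
width: 0.013
```

Request:
step_arm:
  increments: "-0.12 -0.65 0 0 0 0;-0.095 -0.5 0 0 0 0;-0.08 -0.4 0 0 0 0;-0.06 -0.3 0 0 0 0;-0.04 -0.2 0 0 0 0"

```text
time: 16.7
tool_pos: [0.4927, 0.0559, 0.1852]
ee_rot: [3.141, 0.0, 3.043]
wrist_force: [-0.3, -0.2, -2.1]
width: 0.0127
```

Request:
step_arm:
  increments: "-0.03 -0.15 0 0 0 0;-0.02 -0.1 0 0 0 0;0 0 0 0 0 0;0 0 0 0 0 0;0 0 0 0 0 0"

```text
time: 17.2
tool_pos: [0.4929, 0.0536, 0.1852]
ee_rot: [3.141, 0.0, 3.043]
wrist_force: [0.5, 0.0, -1.9]
width: 0.013
```

Run:
```python
from h import *
s=snapshot("side");t=snapshot("top")
o=get_obs();print(o["tool_pos"],o["ee_rot"],o["width"],o["wrist_force"],o["wrist_torque"])
print("mouth",onz("top",(291.5,202),.088),"lip expected",proj("side",[.573,.046,.143]),proj("top",[.573,.046,.143]))
a=s[110:280,220:390];b=t[130:300,210:380]
cv2.imwrite("pics/m7.png",cv2.resize(np.hstack([a,b]),None,fx=2.35,fy=2.35,interpolation=2)[:,:,::-1])
```

```text
[0.49287225 0.05361847 0.18517868] [3.14148851e+00 2.07904029e-05 3.04296277e+00] 0.01313658247909117 [-0.65275615 -0.15938005 -1.88631751] [ 0.0588993   0.02996077 -0.0467288 ]
mouth [0.57217658 0.04787419 0.088     ] lip expected (np.float64(283.30684457276266), np.float64(180.70995957086737)) (np.float64(293.8979814459431), np.float64(199.39886111385246))
```

View pics/m7.png

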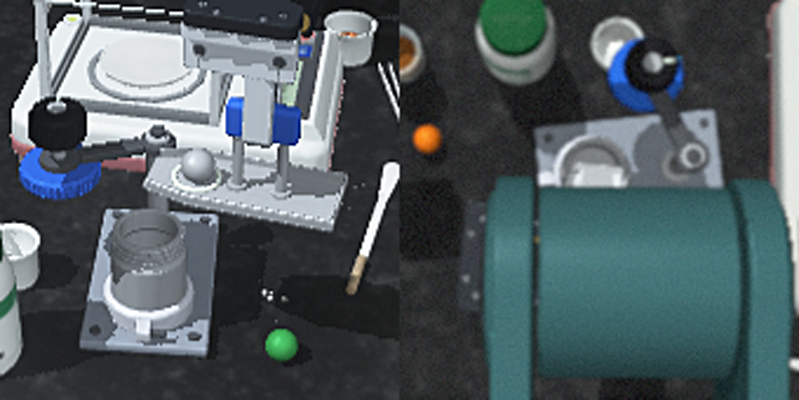

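Run:
```python
from h import *
T=lambda x,y:(220+x/2.35,110+y/2.35)
print("lip",tri(T(152,165),(295.5,200)))
o=get_obs();print(o["time"],o["qvel"].round(4),o["width"])
close_job()
```

```text
lip [0.57159965 0.04287227 0.14208866]
17.3 [ 0.0016 -0.001  -0.001  -0.0009  0.0013  0.0009] 0.01313658247909117
the job is handed in; nothing more can be done
```

The jar is ready to be charged, and I handed the job in at 17.3 s. No verdict was reported.

- **Cap:** I turned the knob about 1.5 rad anticlockwise and swung the arm about 1.2 rad. These come from tool travel. The pictures show the cap lifted and then well clear of the open mouth.
- **Tray:** I gripped it by the blue handle (13 mm opening) and lifted and carried it level. The ball was in its pocket in the last picture.
- **Final position:** The two views put the pour lip at about (0.572, 0.043, 0.142). My mouth estimates range over (0.571–0.573, 0.045–0.048), so the lip is 2–5 mm off the jar's axis and about 54 mm above the rim. The limits are 18 mm and 12–110 mm.
- **Stillness and contact:** Joint speeds were about zero, and the wrist felt only the weight of the tray and ball. Nothing else looked touched: the bottle and cup looked undisturbed. In the last pictures the beaker was partly out of the crop, but it had looked in place after the lift.

The only disagreement was 2–4 mm between estimates of the mouth's centre in y. I left it uncorrected because it is well inside the tolerance.

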